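# Load a brass strap into a drilling jig

## Robot

A 6-joint arm with a two-finger parallel gripper is mounted at the origin on a cart in front of the work surface, level with it; the furniture and walls round the work are solid. World frame = base frame: x ahead of the robot, y to its left, z up, the work surface at z = 0. Lengths are in mm, angles in rad, forces in N, time in s.
With the tool pointing down it reaches from about 400 to 925 mm from the base axis. Payload 12.5 kg.
Tool frame: the origin (TCP) lies between the finger pads; the fingertips stand 19 mm ahead of it and the grasp point (between the pads) is the TCP (env.tips_ahead is the distance from the TCP to the fingertips, in mm); z points along the fingers, y is the line along which they close (so a half turn about z gives the same grasp; the last joint's range is limited). The gripper opens to 95 mm and grips with 3 to 60 N. Pads are 20 mm wide; open, the fingers measure 119 mm over their backs; the gripper's body (75 mm by 180 mm) begins 59 mm behind the grasp point.
Start: joints at [-1.207, 0.491, 1.559, -0, 1.092, -0.106], TCP at [282.966, -557.292, 233.661] pointing down, gripper open.
Joint ranges: [-3.1, 3.1], [-0.84, 2.19], [0.05, 2.79], [-1.13, 4.28], [0.06, 2.93], [-2.69, 2.69]. Speed limits (rad/s): [2.22, 2.22, 2.79, 3.14, 3.14, 3.14].

## Interface

Orientations are given as [roll, pitch, yaw] about the fixed x, y, z axes, in that order (R = Rz(yaw) Ry(pitch) Rx(roll)).
In Python, from cell import env gives the robot as it stands.
- The arm moves only by the shell command python3 -m crank 'ROWS'. ROWS is JSON, a list of rows, each a list of 5 numbers: the shift along the tool's x, y, z in mm, then the turn about the tool's z in degrees, then the finger opening in mm, from 0 to 95.1. In form: [[dx, dy, dz, yaw, grip], ...]. A call has 1 to 10 rows; each row is the pose to reach, as a shift and turn from the pose commanded when the call began, along the tool's axes at that moment; what a row does not reach only later rows make up. A row lasts 1/12 s, in which the tool goes at most 41.7 mm and 7.16 degrees, less where a joint would pass 70% of its speed; a pose out of reach is approached as far as the arm can. A call with a gripper value outside its range is refused whole. The fingers move at their own pace and stop on an object; the grip force is fixed at half the most. Time passes only in rows, so rows that repeat a pose let the fingers close. It gives the time, the measured TCP pose, the force, the opening and the grip force at its end, in the units of the state.
- env.state(): the state, without advancing time (a new reading comes with each control period).
- env.read_camera(name): name is "scene" or "top" or "wrist"; returns a dict with "img" (384x512x3 uint8, blue, green, red), "K" (3x3 intrinsics, pixels), "pose" (4x4, takes a point from camera to world coordinates). Camera axes: x right, y down, z forward; pixel columns grow to the right and rows downward; lengths in mm; the calibration is good to about 2 mm. A picture is of the moment at which its call begins. There is no depth.
- env.job_done(): hands the job in; it is judged then, once.
The state is a dict: "t": time; "joints": joint angles; "qvel": joint speeds; "tau": joint torques, N m; "eef_pos": TCP position; "tcp_rot": TCP orientation; "ft_force": force on the tool from outside, world axes, zero at the start; "moment": the same for the moment, N m; "opening": opening from 0.0 (shut) to 1.0 (fully open); "grip_force": force on a finger pad.
Only numpy, scipy, OpenCV 4.12 (cv2) and the standard library are available. Lean on these libraries where they do the work, as an engineer would, in place of code of your own. Each camera call takes 0.05 s, during which the arm holds its last target. There are 200 camera calls.

## Task

Load the brass strap into the drilling jig: lay it on the rest rails slewed a little towards you with its slotted end pushed fully up to the post, then swing it about the post, in under the drill plate, until it is felt to bear on the stop screw. Then close the clamp lever by its red knob until it nips the strap, firmly enough that the strap stays pressed against the stop, but gently: brass marks easily. Let go and leave the other tools where they are.

Things in the scene. Friction and masses are not known exactly. Their poses are not given: they have to be found in the camera images.
- jig: drilling jig, fixed on the bench: dark steel base plate, 135 (x) by 290 (y) by 12 mm. Origin on the bench; x away from the robot, y left at yaw 0. The plate spans x -60..75, y -145..145 mm. Two bright rest rails, tops 18 mm above the bench, 12 mm wide, run in x from -48 to +40 mm at y +81 and y -40 mm. Loaded, the strap lies on them along -y from the post, near x = +20 mm.
- post (a point): top centre of the jig's fixed locating post, an upright steel pin 12 mm in diameter (jig x +20, y +105 mm), 43 mm above the bench
- stop: blue stop tower at the jig's far right, part of the jig, same axes. Origin at the tower's foot on the base plate, 12 mm above the bench (jig x +60, y -95 mm). The block spans x -12..12, y -22..22 mm. A steel stop screw 8 mm in diameter sticks out of it towards the robot at y = 0, 24 mm above the bench, 200 mm along the line from the post; see stop_line.
- stop_line (a point): fixed point in the tower's face on the stop screw's axis, 28 mm beyond the post's line. The screw's tip, which stops the strap's far edge, stands 7 to 19 mm from here towards the robot; it is set for the job, does not yield, and its setting is not reported: it must be felt.
- bush (a point): top centre of the drill bush in the blue drill plate, 49 mm above the bench, over the strap's line. The plate (62 by 44 by 10 mm, 178 to 222 mm along from the post) is carried by the tower and ends 10 mm on the robot's side of the line. Its underside is 3.5 mm above a strap lying on the rails: the strap gets in only by swinging in sideways.
- strap: the work: brass strap 240 (x) by 30 by 12 mm, about 0.6 kg, lying flat. Origin at the centre of its underside. Its -x end has an open slot 14 mm wide and 24 mm deep, the +x end is plain. It balances 5 mm from the origin towards +x.
- slot (a point): on the strap, 6 mm above its underside at x = -102 mm: lies on the post's axis when the bottom of the slot touches the post
- clamp_lever (a joint): lever of the edge clamp, rad: 0 open, grows closing (counter-clockwise from above), at most 1.95. It stays where it is left; its own friction takes 3 to 4 N at the knob. The nose meets a strap that is home somewhere from 1.1 to 1.7, as the stop screw is set; from there the load at the knob climbs steeply, about 1 N for each 2 to 3 N of clamping: 4 to 6 N more is a good nip.
- clamp_nose: round steel nose of the clamp, 20 mm in diameter, 17 to 31 mm above the bench, its centre 28 mm from the pivot (its origin, on the base plate). Open, it points right, clear of a strap slewed up to 15 degrees towards the robot. Closing swings it against the strap's near edge, about 72 mm from the post.
- clamp_pivot (a point): on the upright axis of the clamp lever, 60 mm above the bench, 58 mm along and 49 mm on the robot's side of the strap's line (jig x -29, y +47 mm); its hub is 22 mm in diameter, 50 mm high
- knob (a point): middle of the lever's red upright knob, 19 mm in diameter, 42 to 73 mm above the bench (this point 60 mm), 70 mm from the pivot; with the lever at 0 it lies left of the pivot and towards the robot (jig direction x -0.50, y +0.86)
- hammer: ball-pein hammer with wooden handle, loose on the bench beside the work, to be left alone
- caliper: vernier caliper, loose on the bench beside the work, to be left alone
- driver_blue: blue-handled screwdriver, loose on the bench beside the work, to be left alone
- brush: wooden-handled brush, loose on the bench beside the work, to be left alone

How it is judged:
By the outcome, as a careful person would: the job done as asked, in the order asked, and still so for the second after the job is handed in, with the robot touching nothing.
It also fails if it takes over 67 s, if anything falls off the work surface, if the arm or the gripper's body presses on something with over 40 N, if the wrist force passes 120 N, or if a joint passes its speed limit or range.

## Working session

There is one attempt and no reset: what is moved stays moved. The work goes in short steps, Python scripts to look and compute and a shell command to move; the robot and the scene stay as the last step left them, time stands still between calls to the robot, and variables do not carry over. Pictures are saved under pics/ and viewed, at most 10 in all, crops included, and the job is handed in when it is done.

```bash
ls; mkdir -p pics; python3 - <<'E'
from cell import env
import cv2
for n in ("scene","top"):
    c=env.read_camera(n); cv2.imwrite(f"pics/{n}0.png",c["img"]); print(n,c["K"].round(1).tolist(),c["pose"].round(3).tolist())
s=env.state(); print(s)
E
```

```text
pics
scene [[405.0, 0.0, 263.1], [0.0, 405.0, 193.3], [0.0, 0.0, 1.0]] [[-0.584, -0.62, 0.524, -72.096], [-0.812, 0.46, -0.36, 504.857], [-0.018, -0.636, -0.772, 1072.356], [0.0, 0.0, 0.0, 1.0]]
top [[417.0, 0.0, 260.0], [0.0, 417.0, 190.7], [0.0, 0.0, 1.0]] [[0.006, -0.993, 0.116, 431.184], [-1.0, -0.006, 0.003, 24.122], [-0.003, -0.116, -0.993, 1501.49], [0.0, 0.0, 0.0, 1.0]]
{'t': 0.1, 'joints': array([-1.20661747e+00,  4.91471488e-01,  1.55940264e+00, -6.53120752e-06,
        1.09171319e+00, -1.05599641e-01]), 'qvel': array([ 9.92010915e-04, -1.42609728e-03, -1.14217823e-03, -1.06893824e-03,
        8.30504626e-05,  1.51914290e-04]), 'tau': array([ 3.16513520e-03, -6.13625193e+01, -2.58606255e+01,  6.94206543e-02,
        4.70120204e-02, -7.16178579e-05]), 'eef_pos': array([ 282.8754177 , -557.08842108,  233.13257783]), 'tcp_rot': array([-3.14060291e+00, -9.90810822e-05,  4.69781464e-01]), 'ft_force': array([-0.59593978, -0.55877127, -0.13964708]), 'moment': array([-0.01219157, -0.02958481,  0.02115621]), 'grip_force': 0.0, 'opening': 1.0001247091248606}
```

View pics/scene0.png

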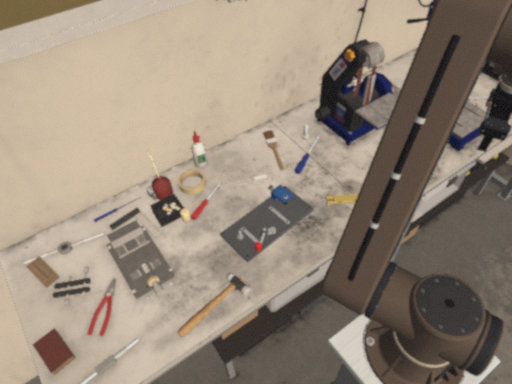

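View pics/top0.png

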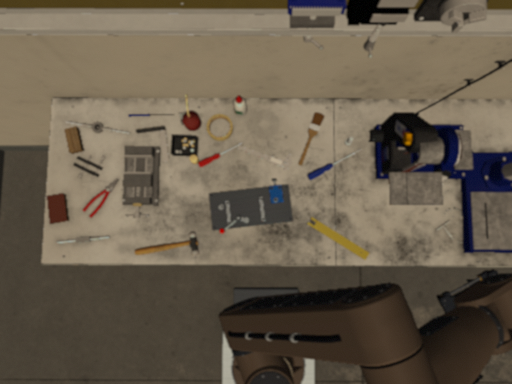

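The top view shows the dark jig plate at (210–292, 185–230), with the blue tower at (277,193) and the red knob at (221,230). The brass strap runs from (310,221) to (367,256). The hammer, caliper, brush and driver are clear of the work path.

```bash
cat > h.py <<'E'
import numpy as np, cv2
from cell import env
def ray(c,px,z):
    d=np.linalg.inv(c["K"])@np.array([px[0],px[1],1.]); d=c["pose"][:3,:3]@d; o=c["pose"][:3,3]
    return o+d*(z-o[2])/d[2]
def proj(c,p):
    R,t=c["pose"][:3,:3],c["pose"][:3,3]; q=c["K"]@(R.T@(np.asarray(p,float)-t)); return q[:2]/q[2]
def biggest(m):
    cs,_=cv2.findContours(m,cv2.RETR_EXTERNAL,cv2.CHAIN_APPROX_NONE); return max(cs,key=cv2.contourArea)
def hsvmask(img,lo,hi): return cv2.inRange(cv2.cvtColor(img,cv2.COLOR_BGR2HSV),np.array(lo),np.array(hi))
E
python3 - <<'E'
from h import *
c=env.read_camera("top"); im=c["img"]
m=hsvmask(im,(18,110,80),(35,255,255)); m[:, :295]=0; m[:,380:]=0
k=biggest(m); P=np.array([ray(c,p,12)[:2] for p in k[:,0]],np.float32)
r=cv2.minAreaRect(P); print("strap",r,cv2.boxPoints(r).round(1).tolist())
# plate
hs=cv2.cvtColor(im,cv2.COLOR_BGR2HSV); print(hs[215,225],hs[220,280],im[215,225])
m=cv2.inRange(im,(0,0,0),(95,95,95)); m[:175]=0;m[240:]=0;m[:,:203]=0;m[:,300:]=0
b=hsvmask(im,(100,120,40),(125,255,255)); b[:175]=0;b[240:]=0;b[:,:203]=0;b[:,300:]=0
mm=cv2.morphologyEx(m|b,cv2.MORPH_CLOSE,np.ones((5,5)))
k=biggest(mm);P=np.array([ray(c,p,12)[:2] for p in k[:,0]],np.float32)
r=cv2.minAreaRect(P); print("plate",r,cv2.boxPoints(r).round(1).tolist())
k=biggest(b);print("blue",[ray(c,k[:,0].mean(0),z).round(1).tolist() for z in(45,)])
rd=hsvmask(im,(0,150,80),(8,255,255))|hsvmask(im,(172,150,80),(180,255,255)); rd[:215]=0;rd[240:]=0;rd[:,:205]=0;rd[:,240:]=0
k=biggest(rd);print("knob",ray(c,k[:,0].mean(0),65).round(1))
v=cv2.resize(im[170:270,200:380],None,fx=4.4,fy=4.4,interpolation=cv2.INTER_CUBIC);cv2.imwrite("pics/crop.png",v)
E
```

```text
strap ((437.6087646484375, -247.20814514160156), (239.15130615234375, 33.351234436035156), 57.99302291870117) [[360.1000061035156, -339.79998779296875], [388.3999938964844, -357.3999938964844], [515.0999755859375, -154.60000610351562], [486.79998779296875, -137.0]]
[15 25 62] [20 24 63] [56 59 62]
plate ((554.2615356445312, 60.94682312011719), (309.44622802734375, 204.74420166015625), 83.62092590332031) [[435.29998779296875, -81.4000015258789], [638.7999877929688, -104.19999694824219], [673.2000122070312, 203.3000030517578], [469.70001220703125, 226.10000610351562]]
blue [[587.8, -25.7, 45.0]]
knob [461.7 160.7  65. ]
```

View pics/crop.png

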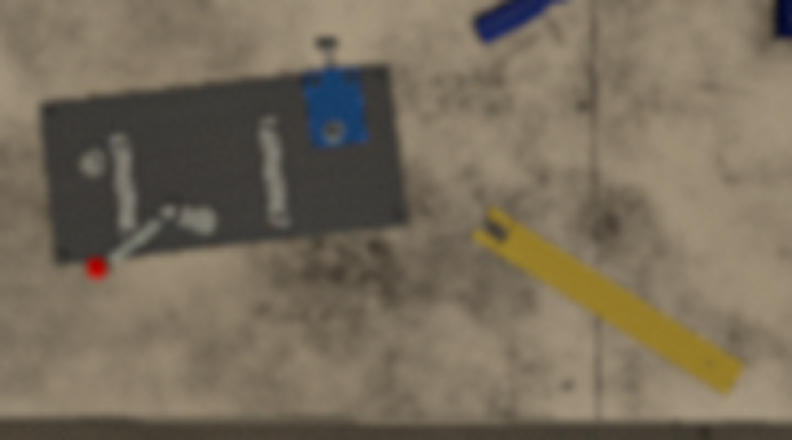

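The crop shows plate corners at (40,102), (388,66), (405,222) and (57,262), the post at (92,162), the bush at (333,131) and the slotted end at (495,228). I'll move over the strap first and work out the jig pose from these points.

```bash
python3 -m crank '[[40,-30,0,-7,95],[80,-60,0,-14,95],[120,-90,0,-21,95],[160,-120,0,-28,95],[200,-150,0,-31,95],[240,-180,0,-31,95],[261,-196,0,-31,95],[261,-196,0,-31,95],[261,-196,0,-31,95],[261,-196,0,-31,95]]'
python3 - <<'E'
from h import *
c=env.read_camera("top")
cr=lambda p:(200+p[0]/4.4-.5+.11,170+p[1]/4.4-.5+.11)
J=np.array([[75,145],[75,-145],[-60,-145],[-60,145]],float)
W=np.array([ray(c,cr(p),12)[:2] for p in [(40,102),(388,66),(405,222),(57,262)]])
J=np.vstack([J,[20,105],[20,-95]]); W=np.vstack([W,ray(c,cr((92,162)),43)[:2],ray(c,cr((333,131)),49)[:2]])
jc,wc=J.mean(0),W.mean(0);a=J-jc;b=W-wc
th=np.arctan2((a[:,0]*b[:,1]-a[:,1]*b[:,0]).sum(),(a*b).sum());R=np.array([[np.cos(th),-np.sin(th)],[np.sin(th),np.cos(th)]])
t=wc-R@jc; print("jig",t,np.degrees(th)); print((W-(J@R.T+t)).round(1).tolist())
k=R@(np.array([-29,47])+70*np.array([-.5,.86]))+t;print("knob",k,"post",R@[20,105]+t)
w=env.read_camera("wrist");cv2.imwrite("pics/w1.png",w["img"]);print(w["K"].round(1).tolist(),w["pose"].round(3).tolist())
E
```

```text
t: 0.98
eef_pos: [427.6, -263.0, 233.7]
tcp_rot: [3.141, 0.0, 1.014]
ft_force: [-0.1, -0.3, -0.4]
opening: 0.997
grip_force: 0.0
jig [539.51430951  63.3631997 ] 6.747980839057167
[[-0.7, -2.6], [-3.5, 1.1], [3.1, 3.4], [3.3, -3.1], [-2.1, -2.8], [-0.2, 4.0]]
knob [463.36140585 162.30042861] post [547.03800941 169.98587055]
[[286.0, 0.0, 260.2], [0.0, 286.0, 188.0], [0.0, 0.0, 1.0]] [[0.848, -0.511, -0.14, 465.46], [-0.53, -0.818, -0.226, -200.544], [0.001, 0.266, -0.964, 384.305], [0.0, 0.0, 0.0, 1.0]]
```

View pics/w1.png

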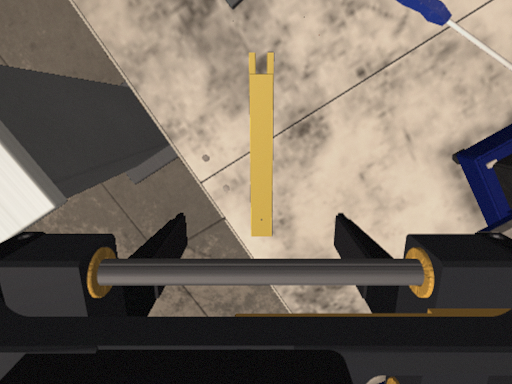

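The wrist view shows the strap upright from the slot prongs at (261,52) to the plain end at (261,236). The slot bottom is near (261,74).

```bash
cat >> h.py <<'E'
def strap_axis(c,ztop,roi=None,lo=(15,90,90)):
    m=hsvmask(c["img"],lo,(35,255,255))
    if roi: k=np.zeros_like(m);x0,y0,x1,y1=roi;k[y0:y1,x0:x1]=255;m&=k
    k=biggest(m);P=np.array([ray(c,p,ztop)[:2] for p in k[:,0]],np.float32)
    return cv2.minAreaRect(P),k,m
E
python3 - <<'E'
from h import *
w=env.read_camera("wrist");r,k,m=strap_axis(w,12,(200,30,330,245));print(r,cv2.boxPoints(r).round(1).tolist())
for v in (90,130,180,220):
    xs=np.where(m[v]>0)[0];a=ray(w,(xs[0]-.5,v),12);b=ray(w,(xs[-1]+.5,v),12);print(v,xs[0],xs[-1],((a+b)/2).round(1),np.linalg.norm(b-a).round(1))
print(env.state()["eef_pos"],np.degrees(env.state()["tcp_rot"][2]))
E
```

```text
((437.8935546875, -246.62564086914062), (237.38584899902344, 30.46190643310547), 58.05854415893555) [[362.20001220703125, -339.29998779296875], [388.0, -355.3999938964844], [513.5999755859375, -154.0], [487.79998779296875, -137.8000030517578]]
90 249 272 [ 478.  -182.4   12. ] 29.6
130 250 272 [ 452.8 -223.8   12. ] 29.4
180 250 272 [ 417.9 -279.6   12. ] 30.8
220 251 271 [ 387.5 -328.3   12. ] 29.3
[ 426.6845881  -265.24219834  233.540653  ] 57.87003171333122
```

```bash
python3 -m crank '[[0,0,40,0,70],[0,0,80,0,60],[0,0,120,0,60],[0,0,160,0,60],[0,0,190,0,60],[0,0,205,0,60],[0,0,212,0,60],[0,0,212,0,60],[0,0,212,0,60]]'; python3 -m crank '[[0,0,0,0,20],[0,0,0,0,20],[0,0,0,0,20],[0,0,0,0,20],[0,0,0,0,20],[0,0,0,0,20],[0,0,0,0,20],[0,0,0,0,20]]'
```

```text
t: 1.88
eef_pos: [426.7, -265.4, 21.7]
tcp_rot: [3.142, 0.0, 1.009]
ft_force: [0.2, -0.7, 0.1]
opening: 0.633
grip_force: 0.0
t: 2.55
eef_pos: [427.2, -264.6, 21.9]
tcp_rot: [3.141, 0.0, 1.011]
ft_force: [0.3, -1.0, 4.8]
opening: 0.313
grip_force: 30.0
```

```bash
python3 -m crank '[[0,0,-30,0,20],[0,0,-65,0,20],[30,-5,-90,0,20],[70,-11,-90,-6,20],[110,-17,-90,-12,20],[150,-23,-90,-18,20],[190,-30,-90,-24,20],[230,-36,-90,-28.5,20],[260,-41,-90,-28.5,20],[270,-41,-90,-28.5,20]]'; python3 -m crank '[[0,0,0,0,20],[0,0,0,0,20],[0,0,0,0,20]]'
python3 - <<'E'
from h import *
w=env.read_camera("wrist");cv2.imwrite("pics/w2.png",w["img"]);print(w["pose"].round(3).tolist(),env.state()["eef_pos"],env.state()["tcp_rot"])
E
```

```text
t: 3.38
eef_pos: [536.0, -10.0, 111.0]
tcp_rot: [-3.14, -0.0, 1.512]
ft_force: [-0.8, 0.7, -4.9]
opening: 0.316
grip_force: 30.0
t: 3.63
eef_pos: [534.9, -14.6, 111.2]
tcp_rot: [-3.14, 0.0, 1.508]
ft_force: [-0.4, -0.9, -5.2]
opening: 0.313
grip_force: 30.0
[[0.998, -0.06, -0.018, 538.61], [-0.063, -0.962, -0.266, 60.124], [-0.001, 0.266, -0.964, 261.839], [0.0, 0.0, 0.0, 1.0]] [534.9757722  -14.87195903 111.3331503 ] [-3.14051695e+00  1.32084957e-04  1.50695221e+00]
```

View pics/w2.png

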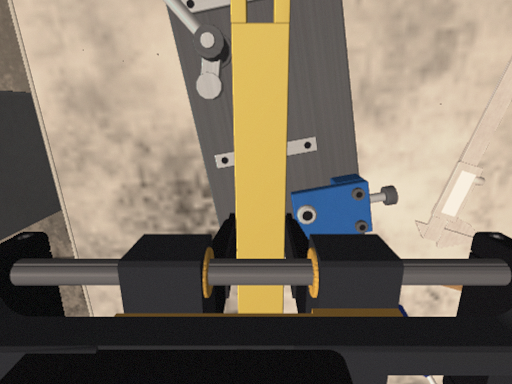

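The wrist view shows the strap held straight, with the slot bottom at (261,23). The bush is at (307,215) and the pivot hub at (207,40), but the post is out of view. I'll shift ahead and sideways to see it.

```bash
python3 -m crank '[[35,-20,-20,0,20],[70,-50,-40,0,20],[90,-60,-40,0,20],[90,-60,-40,0,20],[90,-60,-40,0,20],[90,-60,-40,0,20],[90,-60,-40,0,20]]'
python3 - <<'E'
from h import *
w=env.read_camera("wrist");cv2.imwrite("pics/w3.png",w["img"]);np.savez("w3.npz",**w);print(w["pose"].round(3).tolist(),env.state()["eef_pos"],env.state()["tcp_rot"])
E
```

```text
t: 4.27
eef_pos: [481.7, 78.6, 151.4]
tcp_rot: [-3.141, 0.0, 1.507]
ft_force: [0.6, -0.5, -5.4]
opening: 0.309
grip_force: 30.0
[[0.998, -0.062, -0.017, 485.304], [-0.064, -0.962, -0.266, 153.367], [0.0, 0.266, -0.964, 302.043], [0.0, 0.0, 0.0, 1.0]] [481.72825066  78.62094509 151.31169582] [-3.14129782e+00  2.12607708e-04  1.50655743e+00]
```

View pics/w3.png

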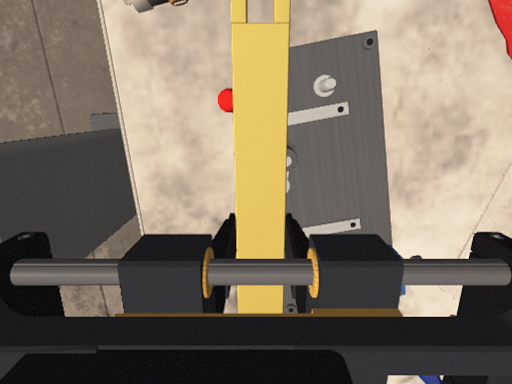

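The post is visible at about (326,85), with the plate's far edge from (376,32) to (391,240). I'll zoom in to find the post top.

```bash
python3 - <<'E'
from h import *
w=dict(np.load("w3.npz"));im=w["img"]
cv2.imwrite("pics/c3.png",cv2.resize(im[50:130,285:385],None,fx=7,fy=7,interpolation=cv2.INTER_NEAREST))
g=cv2.cvtColor(im,cv2.COLOR_BGR2GRAY).astype(float)
# far edge of plate z=12
E=[]
for v in range(50,231,6):
    seg=g[v,365:405];d=np.diff(cv2.GaussianBlur(seg[None],(5,1),0)[0]);u=365+d.argmax()+.5;E.append(ray(w,(u,v),12)[:2])
E=np.array(E,np.float32);f=cv2.fitLine(E,cv2.DIST_HUBER,0,.01,.01).ravel();print("edge",f, "jig yaw",np.degrees(np.arctan2(f[1],f[0]))%180-90)
m=hsvmask(im,(15,90,90),(35,255,255))
T=env.state();tcp=T["eef_pos"][:2];y=T["tcp_rot"][2];X=np.array([np.cos(y),np.sin(y)]);Y=np.array([np.sin(y),-np.cos(y)])
zt=T["eef_pos"][2]-21.8+12
for v in (3,8,12,60,120,180):
    xs=np.where(m[v,225:300]>0)[0]+225;gap=np.where(np.diff(xs)>2)[0]
    pts=[xs[0]-.5,xs[-1]+.5]+[q for i in gap for q in (xs[i]+.5,xs[i+1]-.5)]
    print(v,pts,[(round(float((ray(w,(p,v),zt)[:2]-tcp)@X),1),round(float((ray(w,(p,v),zt)[:2]-tcp)@Y),1)) for p in pts])
col=m[:50,255:270].argmax(0);print(col, [(ray(w,(262,c-.5),zt)[:2]-tcp)@X for c in (np.median(col),)])
E
```

```text
edge [ 1.1896285e-01 -9.9289870e-01  6.0868353e+02  1.1275311e+02] jig yaw 6.8322525
3 [np.float64(229.5), np.float64(289.5), np.float64(246.5), np.float64(273.5)] [(125.3, -16.4), (125.3, 13.3), (125.3, -8.0), (125.3, 5.4)]
8 [np.float64(229.5), np.float64(289.5), np.float64(246.5), np.float64(273.5)] [(123.1, -16.4), (123.1, 13.3), (123.1, -8.0), (123.1, 5.4)]
12 [np.float64(229.5), np.float64(289.5), np.float64(246.5), np.float64(272.5)] [(121.4, -16.5), (121.4, 13.4), (121.4, -8.0), (121.4, 4.9)]
60 [np.float64(231.5), np.float64(288.5)] [(99.3, -16.1), (99.3, 13.5)]
120 [np.float64(232.5), np.float64(286.5)] [(69.1, -16.3), (69.1, 13.2)]
180 [np.float64(234.5), np.float64(285.5)] [(35.3, -16.0), (35.3, 13.5)]
[23 23 23 23 23 23 23 23 23 23 23 23 23 23 23] [np.float64(116.70946530167149)]
```

View pics/c3.png

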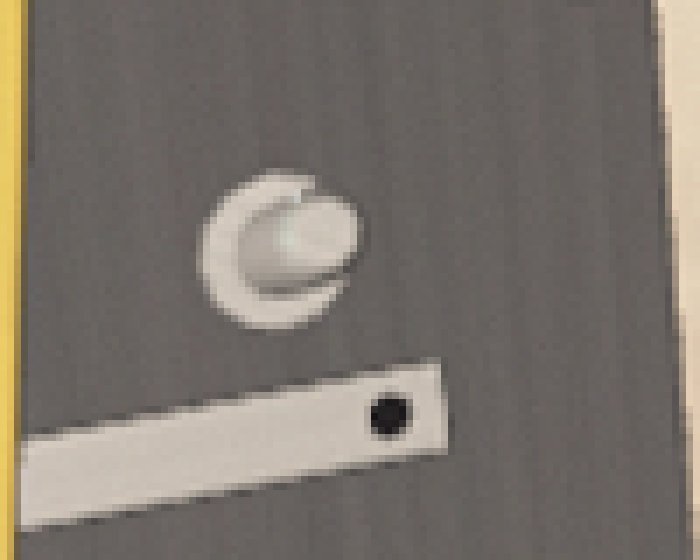

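The crop shows the post top ellipse centred at (327,227) in crop pixels, which is about (331.2,81.9) in the image. Its flange centre is at about (323.5,85.2).

```bash
python3 - <<'E'
from h import *
w=dict(np.load("w3.npz"))
S=env.state();tcp=S["eef_pos"][:2];y=S["tcp_rot"][2];X=np.array([np.cos(y),np.sin(y)]);Y=np.array([np.sin(y),-np.cos(y)])
a=ray(w,(331.2,81.9),43)[:2];b=ray(w,(323.5,85.2),14)[:2];th=np.radians(6.83)
print("post",a,b,"in tool",[(round(float((p-tcp)@X),1),round(float((p-tcp)@Y),1)) for p in (a,b)],np.degrees(y))
# far edge distance from post should be 55
f=np.array([608.68,112.75]);n=np.array([.9929,.119]);print("post to edge",(f-a)@n)
E
```

```text
post [547.21358326 171.76393718] [546.84625743 171.33244166] in tool [(97.2, 59.4), (96.7, 59.0)] 86.31938249318237
post to edge 54.00734665434506
```

```bash
python3 -m crank '[[-25,25,0,0,20],[-50,50,0,0,20],[-59.5,61,0,0,20],[-59.5,61,30,0,20],[-59.5,61,60,0,20],[-59.5,61,80,0,20],[-59.5,61,95,0,20],[-59.5,61,95,0,20],[-59.5,61,95,0,20],[-59.5,61,95,0,20]]'
python3 - <<'E'
from h import *
w=env.read_camera("wrist");S=env.state();tcp=S["eef_pos"][:2];y=S["tcp_rot"][2];X=np.array([np.cos(y),np.sin(y)]);Y=np.array([np.sin(y),-np.cos(y)])
print(S["eef_pos"],np.degrees(y));p=np.array([547.2,171.7]);print("post rel",(p-tcp)@X,(p-tcp)@Y)
c=env.read_camera("scene");q=proj(c,(547,170,35)).astype(int);print(q)
cv2.imwrite("pics/s4.png",cv2.resize(c["img"][q[1]-50:q[1]+60,q[0]-50:q[0]+90],None,fx=5,fy=5,interpolation=cv2.INTER_CUBIC))
E
```

```text
t: 5.15
eef_pos: [539.0, 16.1, 57.3]
tcp_rot: [3.141, 0.0, 1.508]
ft_force: [0.3, -0.2, -5.0]
opening: 0.31
grip_force: 30.0
[539.11250717  16.24777905  57.56899741] 86.39069107277682
post rel 155.6530128419711 -1.7146808900281587
[240 232]
```

View pics/s4.png

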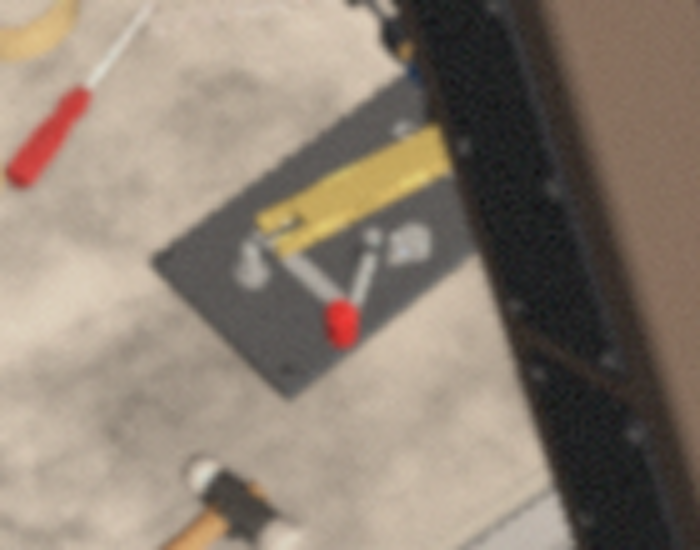

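The scene crop shows the slot facing the post, with the prongs at (265,215) and (285,245) and the post at about (250,250). The strap is still above the rails, so I'll lower it to just above them and slide in.

```bash
python3 -m crank '[[0,0,8,0,20],[0,0,16,0,20],[0,0,16,0,20],[4,0,16,0,20],[8,0,16,0,20],[12,0,16,0,20],[12,0,16,0,20],[12,0,16,0,20]]';  python3 -m crank '[[3,0,0,0,20],[6,0,0,0,20],[9,0,0,0,20],[12,0,0,0,20],[12,0,0,0,20],[12,0,0,0,20]]'
```

```text
t: 5.92
eef_pos: [539.2, 28.9, 40.7]
tcp_rot: [-3.142, 0.0, 1.509]
ft_force: [1.3, -0.7, -5.0]
opening: 0.312
grip_force: 30.0
t: 6.42
eef_pos: [540.0, 40.7, 40.6]
tcp_rot: [3.142, 0.0, 1.509]
ft_force: [0.6, -0.9, -4.9]
opening: 0.315
grip_force: 30.0
```

The prongs have passed the post with no contact, so the slot is engaged. I'll creep up to the slot bottom.

```bash
python3 -m crank '[[1.5,0,0,0,20],[3,0,0,0,20],[4.5,0,0,0,20],[6,0,0,0,20],[7,0,0,0,20],[7,0,0,0,20]]'; python3 -m crank '[[0.5,0,0,0,20],[1,0,0,0,20],[1.5,0,0,0,20],[2,0,0,0,20],[2,0,0,0,20]]'
```

```text
t: 6.92
eef_pos: [540.5, 47.7, 40.6]
tcp_rot: [3.142, 0.0, 1.508]
ft_force: [0.1, 0.5, -5.4]
opening: 0.314
grip_force: 30.0
t: 7.33
eef_pos: [540.6, 48.3, 40.6]
tcp_rot: [-3.141, 0.001, 1.509]
ft_force: [0.2, -12.4, -4.9]
opening: 0.312
grip_force: 30.0
```

```bash
python3 -m crank '[[-0.6,0,0.4,0,20],[-0.6,0,0.8,0,20],[-0.6,0,1.2,0,20],[-0.6,0,1.2,0,20]]'
```

```text
t: 7.67
eef_pos: [540.6, 48.1, 39.8]
tcp_rot: [3.141, 0.001, 1.508]
ft_force: [-2.6, -7.2, -0.6]
opening: 0.311
grip_force: 30.0
```

The strap rests on the rails and bears on the post. I'll swing it about the post.

```bash
python3 -m crank '[[0.02,2.1,0,-1,20],[0.1,4.3,0,-2,20],[0.2,6.4,0,-3,20],[0.3,8.6,0,-4,20],[0.5,10.7,0,-5,20],[0.7,12.8,0,-6,20],[0.9,15,0,-7,20],[1.2,17.1,0,-8,20],[1.2,17.1,0,-8,20],[1.2,17.1,0,-8,20]]'
```

```text
t: 8.5
eef_pos: [557.8, 48.2, 39.8]
tcp_rot: [3.141, 0.001, 1.649]
ft_force: [-2.8, -7.8, 0.2]
opening: 0.309
grip_force: 30.0
```

```bash
python3 -m crank '[[0,0.5,0,-0.25,20],[0,1.1,0,-0.5,20],[0,1.6,0,-0.75,20],[0,2.1,0,-1,20],[0,2.1,0,-1,20]]'; python3 -m crank '[[0,0.5,0,-0.25,20],[0,1.1,0,-0.5,20],[0,1.1,0,-0.5,20]]'; python3 -c "
from cell import env;print(env.state()['moment'])"
```

```text
t: 8.92
eef_pos: [559.5, 48.3, 39.8]
tcp_rot: [-3.141, 0.001, 1.666]
ft_force: [-3.0, -7.5, 1.8]
opening: 0.313
grip_force: 30.0
t: 9.17
eef_pos: [560.5, 48.4, 39.8]
tcp_rot: [-3.141, 0.001, 1.675]
ft_force: [-4.1, -8.2, 1.4]
opening: 0.312
grip_force: 30.0
[-1.47330052  0.51258949  0.27484798]
```

```bash
for i in 1 2; do python3 -m crank '[[0,0.5,0,-0.25,20],[0,1.1,0,-0.5,20],[0,1.1,0,-0.5,20]]' | grep -E 'eef|rot|ft'; python3 -c "
from cell import env;print(env.state()['moment'])"; done
```

```text
eef_pos: [561.6, 48.5, 39.8]
tcp_rot: [-3.141, 0.001, 1.684]
ft_force: [-4.0, -8.4, 2.4]
[-1.402455    0.56521192  0.27989451]
eef_pos: [562.6, 48.7, 39.8]
tcp_rot: [-3.14, 0.001, 1.692]
ft_force: [-3.8, -8.0, 2.2]
[-1.41857036  0.56543401  0.26378666]
```

```bash
for i in 1 2; do python3 -m crank '[[0,0.5,0,-0.25,20],[0,1.1,0,-0.5,20],[0,1.1,0,-0.5,20]]' | grep -E 'eef|rot|ft'; python3 -c "
from cell import env;print(env.state()['moment'])"; done
```

```text
eef_pos: [563.7, 48.8, 39.8]
tcp_rot: [-3.14, 0.001, 1.701]
ft_force: [-3.3, -7.1, 2.1]
[-1.44493241  0.61624411  0.32640874]
eef_pos: [564.2, 48.9, 39.8]
tcp_rot: [-3.139, 0.001, 1.709]
ft_force: [-6.3, -8.6, 4.2]
[-1.66233232  1.09073744  0.00794799]
```

```bash
python3 -m crank '[[0,0.5,0,-0.25,20],[0,0.5,0,-0.25,20],[0,0.5,0,-0.25,20]]' | grep -E 'eef|rot|ft'; python3 -c "
from cell import env;print(env.state()['moment'])"
```

```text
eef_pos: [564.2, 48.9, 39.7]
tcp_rot: [-3.138, 0.0, 1.713]
ft_force: [-9.4, -8.8, 5.6]
[-1.74376224  1.50790204 -0.13241232]
```

It bears on the stop screw: position has stalled and Fx has climbed from -3 to -9.4 N. Now release and lift.

```bash
python3 -m crank '[[0,0,0,0,36],[0,0,0,0,42],[0,0,0,0,48],[0,0,0,0,50],[0,0,0,0,50],[0,0,-10,0,50],[0,0,-40,0,50],[0,0,-80,0,50],[0,0,-110,0,50],[0,0,-110,0,50]]'
python3 -m crank '[[0,0,0,0,50],[0,0,0,0,50]]'
python3 - <<'E'
from h import *
w=env.read_camera("wrist");cv2.imwrite("pics/w5.png",w["img"])
S=env.state();print(S["eef_pos"],np.degrees(S["tcp_rot"]))
m=hsvmask(w["img"],(15,90,90),(35,255,255))
for v in (30,90,150,200):
    xs=np.where(m[v]>0)[0]
    if len(xs): print(v,xs[0],xs[-1],ray(w,(xs[0]-.5,v),30).round(1),ray(w,(xs[-1]+.5,v),30).round(1))
E
```

```text
t: 11.25
eef_pos: [567.9, 50.0, 155.7]
tcp_rot: [3.133, 0.002, 1.714]
ft_force: [0.2, -0.2, 0.5]
opening: 0.525
grip_force: 0.0
t: 11.42
eef_pos: [565.4, 49.9, 149.4]
tcp_rot: [-3.142, 0.0, 1.713]
ft_force: [-0.4, -0.6, -0.6]
opening: 0.525
grip_force: 0.0
[565.26447429  49.89078726 148.76609712] [-1.79929240e+02 -7.25758556e-03  9.81697414e+01]
30 242 277 [528.7 185.9  30. ] [559.  190.3  30. ]
90 243 511 [535.7 138.1  30. ] [774.  172.4  30. ]
150 243 274 [542.4  84.8  30. ] [572.4  89.1  30. ]
200 244 273 [549.7  35.7  30. ] [579.1  40.   30. ]
```

View pics/w5.png

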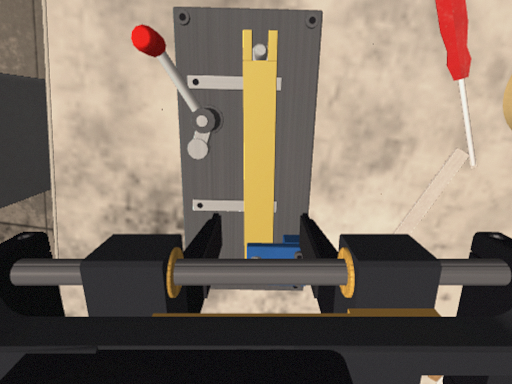

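The strap lies home in the jig with the slot on the post at (260,50) and its far end under the blue drill plate. The lever is open, with the red knob at about (148,40). I'll go over the knob and check its position against the computed one.

```bash
python3 - <<'E'
from h import *
w=env.read_camera("wrist");im=w["img"]
rd=hsvmask(im,(0,150,80),(8,255,255))|hsvmask(im,(172,150,80),(180,255,255));rd[:,300:]=0
k=biggest(rd);print(cv2.boundingRect(k),"cent",np.array(cv2.moments(k)["m10"])/cv2.moments(k)["m00"],cv2.moments(k)["m01"]/cv2.moments(k)["m00"])
print(proj(w,(464.2,163.4,57.5)),proj(w,(506.1,107.3,50)),ray(w,[cv2.moments(k)["m10"]/cv2.moments(k)["m00"],cv2.moments(k)["m01"]/cv2.moments(k)["m00"]],59))
E
python3 -m crank '[[25,-17,0,-7,50],[50,-34,0,-14,50],[75,-51,0,-21,50],[100,-68,0,-28,50],[127,-84,0,-28.6,50],[127,-84,0,-28.6,50],[127,-84,0,-28.6,50]]'
```

```text
(131, 25, 34, 32) cent 147.58527405316394 40.318042813455655
[152.51207739  39.29398111] [202.34382305 121.10400186] [461.05977152 161.90867073  59.        ]
t: 12.1
eef_pos: [463.6, 164.5, 148.7]
tcp_rot: [-3.14, -0.001, 2.215]
ft_force: [0.8, -0.7, -0.5]
opening: 0.525
grip_force: 0.0
```

```bash
python3 -m crank '[[0,0,30,0,50],[0,0,60,0,50],[0,0,80,0,50],[0,0,85,0,50],[0,0,85,0,50],[0,0,85,0,40],[0,0,85,0,32],[0,0,85,0,26],[0,0,85,0,26],[0,0,85,0,26]]'
```

```text
t: 12.93
eef_pos: [464.8, 163.7, 65.1]
tcp_rot: [3.14, 0.001, 2.213]
ft_force: [0.4, 0.4, 0.1]
opening: 0.284
grip_force: 0.0
```

```bash
python3 -m crank '[[-0.4,-7.3,0,-6,26],[-1.5,-14.6,0,-12,26],[-3.4,-21.6,0,-18,26],[-6.1,-28.5,0,-24,26],[-9.4,-35,0,-30,26],[-13.4,-41.1,0,-36,26],[-18,-46.8,0,-42,26],[-23.2,-52,0,-48,26],[-28.9,-56.6,0,-54,26],[-28.9,-56.6,0,-54,26]]'
```

```text
t: 13.77
eef_pos: [436.7, 106.1, 64.8]
tcp_rot: [-3.142, 0.001, -3.124]
ft_force: [0.6, 0.8, -0.1]
opening: 0.275
grip_force: 0.0
```

```bash
python3 -m crank '[[0,-1.8,0,-1.5,26],[-0.1,-3.7,0,-3,26],[-0.2,-5.5,0,-4.5,26],[-0.4,-7.3,0,-6,26],[-0.6,-9.1,0,-7.5,26],[-0.9,-11,0,-9,26]]'
python3 - <<'E'
from h import *
c=env.read_camera("top");im=c["img"]
rd=hsvmask(im,(0,150,80),(8,255,255))|hsvmask(im,(172,150,80),(180,255,255));rd[:205]=0;rd[250:]=0;rd[:,:205]=0;rd[:,260:]=0
m=cv2.moments(rd);print(m["m00"], m["m00"]>0 and ray(c,(m["m10"]/m["m00"],m["m01"]/m["m00"]),65)); print(env.state()["ft_force"],env.state()["eef_pos"])
E
```

```text
t: 14.27
eef_pos: [437.7, 96.0, 64.7]
tcp_rot: [3.142, 0.001, -2.974]
ft_force: [-0.5, 3.1, 3.4]
opening: 0.275
grip_force: 1.9
0.0 False
[-1.09774107  2.49678647  1.45913522] [437.75647327  95.83657301  64.72452841]
```

```bash
cat > f.py <<'E'
from h import *
s=env.state();y=s["tcp_rot"][2];t=np.array([-np.sin(y),np.cos(y)])
r=s["eef_pos"][:2]-[506.1,107.3]
print("yaw",(np.degrees(y)%360).round(2),"phi",(np.degrees(np.arctan2(r[1],r[0]))%360-126.8).round(2),"r",np.hypot(*r).round(1),"resist",(-s["ft_force"][:2]@t).round(2),s["ft_force"].round(1))
E
for i in 1 2; do python3 -m crank '[[0,-1.2,0,-1,26],[0,-2.4,0,-2,26],[-0.1,-3.7,0,-3,26],[-0.2,-4.9,0,-4,26]]'|tail -1; python3 f.py; done
```

```text
grip_force: 1.8
yaw 193.82 phi 66.89 r 69.4 resist 3.58 [-0.5  3.6  3.2]
grip_force: 1.8
yaw 197.86 phi 71.08 r 69.5 resist 4.4 [-1.1  4.3  3. ]
```

```bash
for i in 1 2 3; do python3 -m crank '[[0,-1.2,0,-1,26],[0,-2.4,0,-2,26]]'|tail -1; python3 f.py; done
```

```text
grip_force: 1.8
yaw 199.86 phi 73.07 r 69.5 resist 4.22 [-1.   4.1  3.3]
grip_force: 1.7
yaw 201.86 phi 75.05 r 69.5 resist 2.94 [0.1 3.2 3.2]
grip_force: 1.7
yaw 203.87 phi 77.04 r 69.5 resist 3.32 [0.3 3.7 2.5]
```

```bash
for i in 1 2 3 4; do python3 -m crank '[[0,-1.2,0,-1,26],[0,-2.4,0,-2,26]]'|tail -1; python3 f.py; done
```

```text
grip_force: 1.7
yaw 205.86 phi 79.0 r 69.5 resist 2.84 [0.1 3.2 1.9]
grip_force: 1.6
yaw 207.87 phi 80.97 r 69.6 resist 2.96 [0.4 3.5 1. ]
grip_force: 1.6
yaw 209.87 phi 82.91 r 69.7 resist 3.89 [0.4 4.7 1.3]
grip_force: 2.2
yaw 211.87 phi 84.85 r 69.7 resist 5.0 [0.2 6.  0.7]
```

```bash
for i in 1 2; do python3 -m crank '[[0,-0.6,0,-0.5,26],[0,-1.2,0,-1,26]]'|tail -1; python3 f.py; done
```

```text
grip_force: 2.5
yaw 212.83 phi 85.76 r 69.7 resist 5.02 [0.2 6.1 1.3]
grip_force: 2.6
yaw 213.83 phi 86.71 r 69.7 resist 4.45 [1.4 6.3 0.6]
```

```bash
for i in 1 2; do python3 -m crank '[[0,-0.6,0,-0.5,26],[0,-1.2,0,-1,26]]'|tail -1; python3 f.py; done
```

```text
grip_force: 2.7
yaw 214.83 phi 87.67 r 69.7 resist 5.58 [0.5 7.1 0.5]
grip_force: 2.7
yaw 215.83 phi 88.65 r 69.7 resist 5.75 [ 0.2  7.2 -0.2]
```

```bash
for i in 1 2; do python3 -m crank '[[0,-0.6,0,-0.5,26],[0,-1.2,0,-1,26]]'|tail -1; python3 f.py; done
```

```text
grip_force: 2.8
yaw 216.83 phi 89.6 r 69.7 resist 5.72 [0.3 7.4 0.7]
grip_force: 4.0
yaw 217.82 phi 90.46 r 69.8 resist 6.89 [0.7 9.2 0.3]
```

```bash
for i in 1 2; do python3 -m crank '[[0,-0.6,0,-0.5,26]]'|tail -1; python3 f.py; done
```

```text
grip_force: 4.6
yaw 218.31 phi 90.85 r 69.8 resist 8.96 [ 0.4 11.7  0.7]
grip_force: 5.2
yaw 218.81 phi 91.24 r 69.7 resist 11.07 [-0.9 13.5  0.4]
```

The nip is felt: the load at the knob climbed steeply from about 5.7 to 11 N. Back off, open and lift clear.

```bash
python3 -m crank '[[0,3,0,0,34],[0,3,0,0,42],[0,3,0,0,50],[0,3,0,0,50],[0,3,-20,0,50],[0,3,-55,0,50],[0,3,-90,0,50],[0,3,-120,0,50],[0,3,-120,0,50],[0,3,-120,0,50]]'
python3 - <<'E'
from h import *
w=env.read_camera("wrist");cv2.imwrite("pics/w6.png",w["img"]);print(env.state()["ft_force"])
m=hsvmask(w["img"],(15,90,90),(35,255,255))
E
```

```text
t: 18.15
eef_pos: [450.1, 66.1, 185.6]
tcp_rot: [-3.139, 0.002, -2.465]
ft_force: [-0.5, -0.3, -0.6]
opening: 0.527
grip_force: 0.0
[-0.20577288 -0.13377881 -0.50528022]
```

View pics/w6.png

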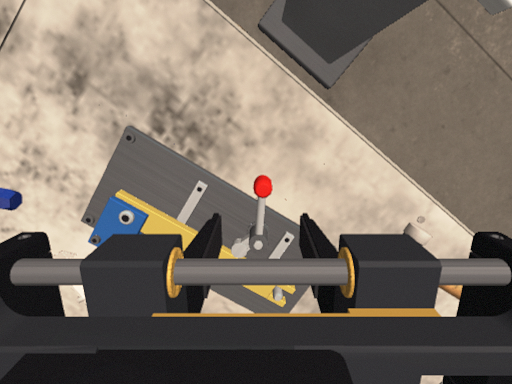

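The lever is closed with its nose against the strap near (243,243). The strap is still on the post at (280,293) and under the drill plate at (125,217), and the gripper is clear of everything.

```bash
python3 -c "
from cell import env;print(env.job_done())"
```

```text
the job is handed in; nothing more can be done
None
```

The strap is on the post and was felt to bear on the stop screw. The clamp is closed to about 11 N at the knob (roughly 7 N over its friction, a little above the 4 to 6 N asked), the gripper is clear, the other tools were not touched, and the job was handed in at about 18 s.

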